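Hold a ring clamp over the dust extractor

TASK

Press the extractor's spring pedal down to its stop for a moment to wake the dust extractor, and only then pick up the wooden ring clamp and carry it over the bench clutter to the extractor. Hold it level about a finger's breadth (15 mm) above the extractor's top, with the ring centred over the round mouth of the keyhole-shaped intake and the clamp's body lying along the intake's straight slot. The clamp and ring must never touch the extractor, the tool block must not be hit and the other tools must stay where they are; finish there still holding the clamp in the air, do not put it down.

Things in the scene. Friction and masses are not known exactly. Their poses are not given: they have to be found in the camera images.
- pedal (a joint): hinged tread of the pedal switch, rad: 0 raised (at rest), 0.24 down at its stop; it springs back when let go. Pressing straight down at pedal_pad takes about 4 N to start moving and about 11 N to reach the stop
- pedal_pad (a point): point to press: middle of the black rubber pad on the pedal's tread, 52 mm above the bench when raised, 34 mm at the stop. The aluminium tread is 100 x 66 mm on a steel base 125 x 85 x 16 mm; hinge 75 mm from here along -x (the robot's side), free end 25 mm along +x, sloping up 0.26 rad when raised. z points out of its top face
- clamp_mid (a point): centre (half-way up) of the wooden ring clamp, a bar lying on the bench: body 130 mm long (x), 28 mm wide (y), 30 mm high (z), flat underside 15 mm below this point; a thin pale wedge sticks out 20 mm more at the -x end; 63 to 126 g. Grasp it here across its width. x points to the end that holds the ring, z up
- ring (a point): centre of the silver finger ring (22 mm outside diameter, standing upright) gripped in the end of the ring clamp, 75 mm along +x from clamp_mid, same height
- intake_mouth (a point): centre of the round mouth (68 mm diameter) of the black keyhole-shaped intake, flush in the flat top of the grey dust extractor, 90 mm above the bench. x points away from the straight slot, which runs from here along -x for 170 mm (28 mm wide, barred); z up
- hood: the dust extractor (fixed): grey box 240 mm (x) by 150 mm (y) by 90 mm high; a black filter drum, lower than the top, adds 50 mm at its +x end, the mouth's end. Origin under the middle of the box, 70 mm along -x from the mouth; z up
- clamp: the wooden ring clamp with its ring; origin at the centre of its underside, axes as clamp_mid
- rack: dark wooden tool block (fixed) with punches and files standing in it, 100 mm (x) by 90 mm (y), 140 mm high over the tools, between the clamp and the extractor; origin under its middle
- doming_block: brass doming cube, 55 mm, bystander; origin under its middle
- jar: amber glass jar, 60 mm across, 70 mm high, bystander; origin under its middle
- hammer: hammer lying down, 240 mm long, bystander; origin beneath it
- caliper: digital caliper lying flat, 220 mm long, bystander; origin beneath it
- tin: round metal tin, 70 mm across, 50 mm high, bystander; origin under its middle
There are look-alikes about, which are no part of the job. What is shaped like the part that bears pedal but orange is not meant. What is shaped like the clamp but blue is not meant.

How it is judged:
By the outcome, as a careful person would: the job done as asked, in the order asked, and still so for the second after the job is handed in, while the arm keeps its last pose, push and grip.
It also fails if it takes over 61 s, if anything falls off the work surface, if the arm or the gripper's body presses on something with over 40 N, if the wrist force passes 120 N, or if a joint passes its speed limit or range.

ROBOT

A 6-joint arm with a two-finger parallel gripper is mounted at the origin on the work surface. World frame = base frame: x ahead of the robot, y to its left, z up, the work surface at z = 0. Lengths are in m, angles in rad, forces in N, time in s.
With the tool pointing down it reaches from about 0.375 to 0.9 m from the base axis. Payload 3.1 kg.
Tool frame: the origin (TCP) lies on the centre line of the jaws, within the pads' length; the fingertips stand 11 mm ahead of it and the grasp point (between the pads) lies 8 mm behind it; x points along the fingers, y is the direction in which the jaws open and shut, and the axes are right-handed (so a half turn about x gives the same grasp; the last joint's range is limited). The gripper opens to 87 mm and grips with 3 to 60 N. Pads are 19 mm wide; open, the fingers measure 117 mm over their backs; the gripper's body (75 mm by 190 mm) begins 51 mm behind the grasp point.
Start: joints at [-0.178, 0.527, 1.433, -0, 1.181, -0.178], TCP at [0.625, 0, 0.234] pointing down, gripper open.
Joint ranges: [-3.08, 3.08], [-0.75, 2.2], [0.22, 2.44], [-1.43, 4.57], [0, 2.65], [-2.85, 2.85]. Speed limits (rad/s): [2.79, 2.79, 3.14, 3.14, 3.14, 3.14].

INTERFACE

Orientations are given as a unit quaternion [x, y, z, w].
In Python, from rig import robot, camera, camera_info gives the robot as it stands.
- The arm moves only by the shell command python3 -m inch 'ROWS' [FORCE]. ROWS is JSON, a list that holds one entry, the list of rows, each a list of 5 numbers: the shift along the tool's x, y, z in cm, then the turn about the tool's x in rad, then the opening, from 0 (shut) to 1 (fully open). A call has 1 to 8 rows; each row shifts and turns the pose as measured when the row begins, along the tool's axes as they then stand; what a row does not reach is not made up. A row lasts 1/12 s, in which the tool goes at most 41.7 mm and 7.16 degrees, less where a joint would pass 70% of its speed; a pose out of reach is approached as far as the arm can. A call with a gripper value outside its range is refused whole. The fingers move at their own pace and stop on an object; FORCE is the grip in N (left out, the last holds). Time passes only in rows, so rows that do not move let the fingers close. It gives the time, the measured TCP pose, the force and the opening at its end, in the units of the state.
- robot.get_obs(): the state, without advancing time (a new reading comes with each control period).
- camera(name): name is "scene" or "side" or "wrist"; returns the picture (480x640x3 uint8, red, green, blue); there is no depth.
- camera_info(name): a dict with "camera_matrix" (3x3 intrinsics, pixels), "dist" ([k1, k2, p1, p2, k3] as OpenCV has them; the pictures are not rectified), "rvec" (rotation vector, rad) and "tvec" (3), from world to camera coordinates, as OpenCV has them. Camera axes: x right, y down, z forward; pixel columns grow to the right and rows downward; lengths in m; the calibration is good to about 2 mm. A picture is of the moment at which its call begins: read the wrist's pose just before it. camera_info takes no time and is no camera call; for the wrist camera it gives the pose at the moment of the call.
- robot.hand_in(): hands the job in, once; it reports no verdict.
The state is a dict: "time": time; "q": joint angles; "joint_velocities": joint speeds; "joint_torque": joint torques, N m; "position": TCP position; "tool_rot": TCP orientation; "ft_force": force on the tool from outside, world axes, zero at the start; "moment": the same for the moment, N m; "grip_width": finger opening in m.
Only numpy, scipy, OpenCV 4.12 (cv2) and the standard library are available. Lean on these libraries where they do the work, as an engineer would, in place of code of your own. Each camera call takes 0.05 s, during which the arm holds its last target. There are 200 camera calls.

## Working session

There is one attempt and no reset: what is moved stays moved. The work goes in short steps, Python scripts to look and compute and a shell command to move; the robot and the scene stay as the last step left them, time stands still between calls to the robot, and variables do not carry over. Pictures are saved under pics/ and viewed, about 8 in all and at most 12, crops included, and the job is handed in when it is done.

```bash
mkdir -p pics; ls; python3 - <<'E'
from rig import robot,camera,camera_info
import cv2
o=robot.get_obs();print(o)
for n in("scene","side"):
    cv2.imwrite(f"pics/{n}0.png",camera(n)[:,:,::-1]);print(camera_info(n))
E
```

```text
pics
{'time': 0.0, 'q': array([-1.78518782e-01,  5.28466724e-01,  1.43390581e+00,  2.62687581e-06,
        1.18138905e+00, -1.78495946e-01]), 'joint_velocities': array([-0.00117376,  0.00090547,  0.00032821, -0.00260295,  0.00117551,
        0.0010836 ]), 'joint_torque': array([-5.45745443e-04, -4.40045428e+01, -1.76593530e+01,  6.32597599e-02,
        5.83207863e-02, -1.53719384e-04]), 'position': array([6.24289997e-01, 1.46565143e-04, 2.32570152e-01]), 'tool_rot': array([ 0.49956903,  0.50062413, -0.5004423 ,  0.49936336]), 'ft_force': array([0.59824739, 0.08264243, 0.28126738]), 'moment': array([-0.0066851 , -0.08716965, -0.0160425 ]), 'grip_width': 0.08734011276970283}
{'camera_matrix': array([[568.50011834,   0.        , 317.42163805],
       [  0.        , 568.50011834, 245.94504534],
       [  0.        ,   0.        ,   1.        ]]), 'dist': array([0.02965378, 0.        , 0.        , 0.        , 0.        ]), 'rvec': array([ 1.69088147,  1.72831504, -0.77979312]), 'tvec': array([ 0.02226295, -0.30760501,  1.94424575])}
{'camera_matrix': array([[565.35752579,   0.        , 319.3068634 ],
       [  0.        , 565.35752579, 234.76507958],
       [  0.        ,   0.        ,   1.        ]]), 'dist': array([-0.06854728,  0.        ,  0.        ,  0.        ,  0.        ]), 'rvec': array([ 0.48179946, -2.77108966,  1.13504275]), 'tvec': array([0.52011331, 0.20952245, 1.5927129 ])}
```

View pics/scene0.png

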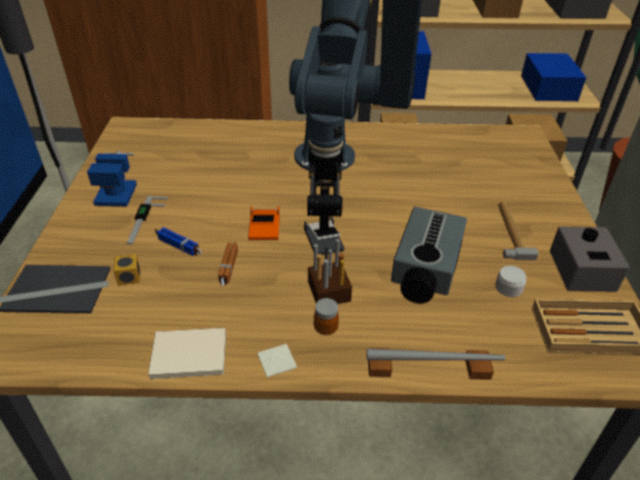

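View pics/side0.png

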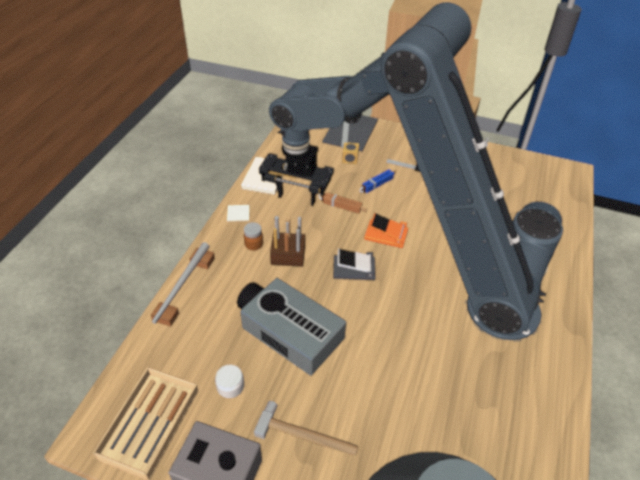

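Scene view: the orange pedal is at (265,223) and the aluminium one at (322,237), hidden by the gripper (side view: orange (387,230), aluminium (355,262)). The blue clamp is at (178,240) and the brown clamp at (228,262) (side: blue (378,181), brown (343,202)). The extractor mouth is at (428,253), side (272,301). The aluminium pedal and brown clamp fit the description. I'll confirm with enlarged crops.

```bash
python3 - <<'E'
import cv2
def crop(n,x0,y0,w,h,s,out):
    im=cv2.imread(f"pics/{n}0.png")[y0:y0+h,x0:x0+w]
    im=cv2.resize(im,None,fx=s,fy=s,interpolation=cv2.INTER_CUBIC)
    for k in range(0,w,10):
        cv2.line(im,(k*s,0),(k*s,4 if k%50 else 12),(0,0,255),1)
        if k%20==0: cv2.putText(im,str(x0+k),(k*s,22),0,.35,(0,0,255),1)
    for k in range(0,h,10):
        cv2.line(im,(0,k*s),(6,k*s),(0,0,255),1)
        if k%20==0: cv2.putText(im,str(y0+k),(8,k*s+4),0,.35,(0,0,255),1)
    cv2.imwrite(out,im)
crop("side",230,185,200,150,4,"pics/c1.png")
crop("scene",210,205,260,100,3,"pics/c2.png")
E
```

```text
(no output)
```

View pics/c1.png

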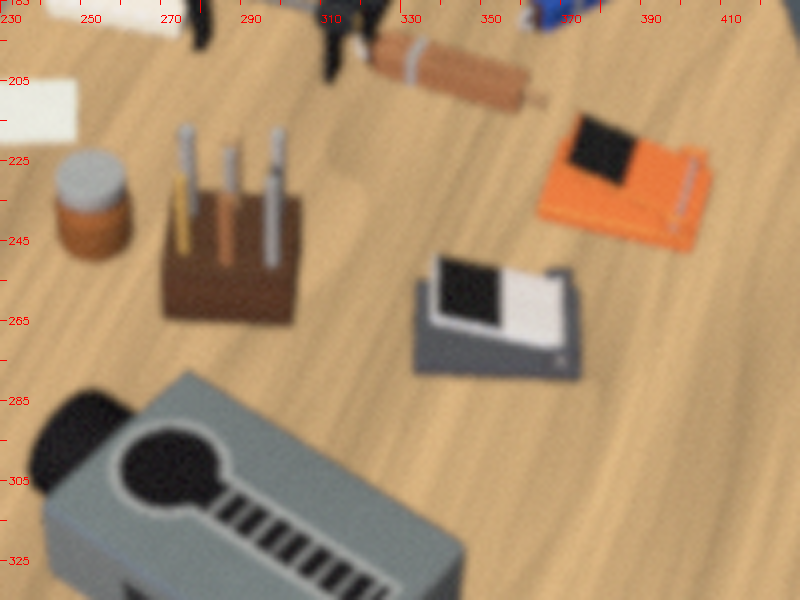

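View pics/c2.png

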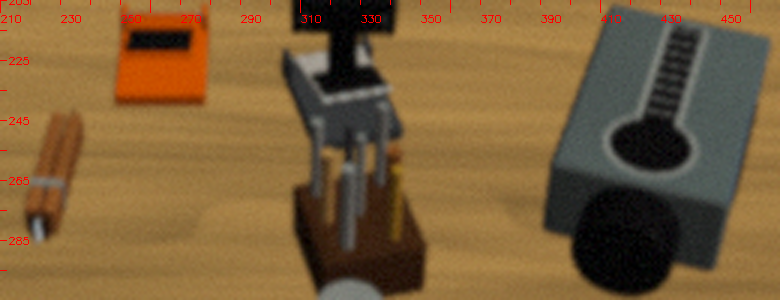

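Confirmed: the aluminium pedal with its black pad is at side (347.5,258). The brown clamp has its ring at side (320.5,197), scene (223,282), and its wedge at side (365,210). The mouth is at side (273,302), scene (427,253).

```bash
cat > h.py <<'E'
import numpy as np,cv2
from rig import robot,camera,camera_info
from scipy.spatial.transform import Rotation as R
def ray(c,p):
    u=cv2.undistortPoints(np.array([[p]],float),c["camera_matrix"],c["dist"])[0,0]
    M=cv2.Rodrigues(c["rvec"])[0];return -M.T@c["tvec"],M.T@np.r_[u,1]
def plane(c,p,z):
    o,d=ray(c,p);return o+d*(z-o[2])/d[2]
def proj(c,P):
    return cv2.projectPoints(np.array(P,float).reshape(-1,3),c["rvec"],c["tvec"],c["camera_matrix"],c["dist"])[0][:,0]
def axes():
    return R.from_quat(robot.get_obs()["tool_rot"]).as_matrix()
def snap(n,out):
    c=camera_info(n);cv2.imwrite(out,camera(n)[:,:,::-1]);return c
E
python3 - <<'E'
from h import *
s=camera_info("side");c=camera_info("scene");np.set_printoptions(precision=4,suppress=True)
for n,cam,p,z in [("pad",s,(347.5,258),.052),("mouth",s,(272.75,302),.09),("mouth",c,(427,253),.09),("slotend",c,(440,214),.09),
 ("ring",s,(320.5,196.7),.015),("ring",c,(222.7,281.7),.015),("wedge",s,(365.5,210),.015),("wedge",c,(234,242),.015),
 ("hoodcorner -y+x",s,(276.7,277.5),.09),("hoodcorner",s,(345.5,321.5),.09),("rack topc",s,(305,235),.07),
 ("padscene rear edge corners",c,(339,229),.052),("base corner R",s,(375,279),0),("base corner",s,(333.5,279),0)]:print(n,plane(cam,p,z))
print(camera_info("wrist"));print(axes())
E
```

```text
pad [0.4604 0.0136 0.052 ]
mouth [0.5903 0.2636 0.09  ]
mouth [0.5951 0.2625 0.09  ]
slotend [0.4323 0.3189 0.09  ]
ring [ 0.6348 -0.2508  0.015 ]
ring [ 0.6364 -0.254   0.015 ]
wedge [ 0.4758 -0.2409  0.015 ]
wedge [ 0.4795 -0.2452  0.015 ]
hoodcorner -y+x [0.6123 0.1824 0.09  ]
hoodcorner [0.392  0.2575 0.09  ]
rack topc [ 0.6028 -0.0147  0.07  ]
padscene rear edge corners [0.459 0.044 0.052]
base corner R [0.3709 0.0192 0.    ]
base corner [0.4856 0.0613 0.    ]
{'camera_matrix': array([[406.5202,   0.    , 316.4392],
       [  0.    , 406.5202, 232.1784],
       [  0.    ,   0.    ,   1.    ]]), 'dist': array([-0.0756,  0.    ,  0.    ,  0.    ,  0.    ]), 'rvec': array([-2.8369, -0.0025,  0.0034]), 'tvec': array([-0.6237, -0.0385,  0.3916])}
[[-0.0019  1.     -0.    ]
 [ 0.0003 -0.     -1.    ]
 [-1.     -0.0019 -0.0003]]
```

```bash
python3 -m inch '[[[0,-4,-0.3,0,0],[0,-4,-0.3,0,0],[0,-4,-0.3,0,0],[0,-4,-0.3,0,0],[0,0,0,0.12,0],[0,0,0,0.12,0],[0,0,0,0.12,0],[0,0,0,0.12,0]]]' 10
python3 -m inch '[[[0,0,0,0.12,0],[0,0,0,0.12,0],[0,0,0,0.12,0],[0,0,0,0.12,0],[0,0,0,0.12,0],[0,0,0,0.12,0],[0,0,0,0.12,0],[0,0,0,0.12,0]]]'
python3 - <<'E'
from h import *
o=robot.get_obs();print(o["position"],o["q"],axes().round(3),o["ft_force"],o["time"])
c=snap("wrist","pics/w1.png");s=snap("side","pics/side1.png")
P=[.4604,.0136,.052];print(proj(c,[P]),proj(s,[P,o["position"]]))
E
```

```text
time: 0.77
position: [0.4486, 0.0147, 0.2255]
tool_rot: [-0.603, -0.366, 0.613, -0.357]
ft_force: [-0.3, -0.7, 0.0]
grip_width: 0.0418
time: 1.43
position: [0.445, 0.0155, 0.2236]
tool_rot: [-0.698, -0.028, 0.715, -0.024]
ft_force: [-0.5, -0.1, 0.6]
grip_width: 0.0004
[0.44495094 0.0155339  0.22355287] [-2.17000478e-01  3.12158447e-01  1.86067371e+00 -1.28948691e-04
  9.94665354e-01  1.28060802e+00] [[-0.025  0.073 -0.997]
 [ 0.005 -0.997 -0.073]
 [-1.    -0.007  0.025]] [-0.49403029 -0.0963071   0.58787688] 1.4333
[[319.8302843  186.69808798]] [[347.49358119 258.00719047]
 [356.28749182 217.25993177]]
```

View pics/w1.png

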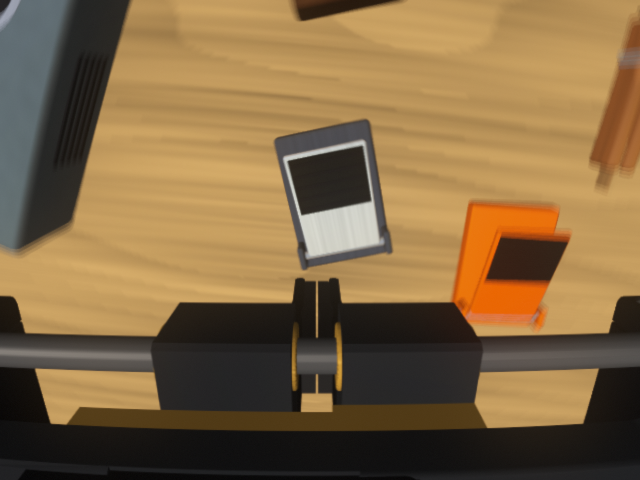

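Wrist view: the aluminium pedal is at (333,190), and its pad corners (286,163), (366,147), (371,202), (304,213) put the centre at about (331,181). The orange pedal is well to the right at (520,260).

```bash
python3 - <<'E'
from h import *
c=camera_info("wrist");A=axes();o=robot.get_obs()["position"]
P=plane(c,(331,181),.052);print(P)
t=P+[0,0,.011+.006];print("shift cm",A.T@(t-o)*100)
E
```

```text
[0.46578937 0.00520423 0.052     ]
shift cm [15.39519552  1.30891209 -2.37499662]
```

```bash
python3 -m inch '[[[0,1,-2,0,0],[0,0,0,0.07,0],[0,0,0,0,0]]]'
python3 - <<'E'
from h import *
c=snap("wrist","pics/w2.png");im=cv2.imread("pics/w2.png")
g=im.max(2).astype(int);m=((g<60)).astype(np.uint8);m[270:]=0
n,l,st,ce=cv2.connectedComponentsWithStats(m)
for i in range(1,n):
    if st[i,4]>400:print(st[i],ce[i],plane(c,ce[i],.052))
o=robot.get_obs();print(o["position"],axes().round(3),proj(c,[[.4604,.0136,.052]]))
cv2.imwrite("pics/w2c.png",cv2.resize(im[80:300,180:480],None,fx=2,fy=2))
E
```

```text
time: 1.78
position: [0.4649, 0.0074, 0.2224]
tool_rot: [-0.697, -0.009, 0.717, -0.004]
ft_force: [-0.9, 2.2, 0.5]
grip_width: 0.0006
[   25     0    90   270 13884] [ 66.57634687 129.83081245] [0.52297627 0.20613366 0.052     ]
[ 272    5  113   40 1018] [327.70530452  25.72986248] [0.5985841  0.00146066 0.052     ]
[ 275  168   84   68 3710] [317.8296496  201.64663073] [0.46766955 0.00582961 0.052     ]
[ 487  244   73   26 1637] [522.76114844 256.74770922] [ 0.42297301 -0.17205172  0.052     ]
[0.46582583 0.0070673  0.22267043] [[-0.026  0.02  -0.999]
 [ 0.006 -1.    -0.02 ]
 [-1.    -0.006  0.026]] [[308.11126457 210.08969451]]
```

View pics/w2c.png

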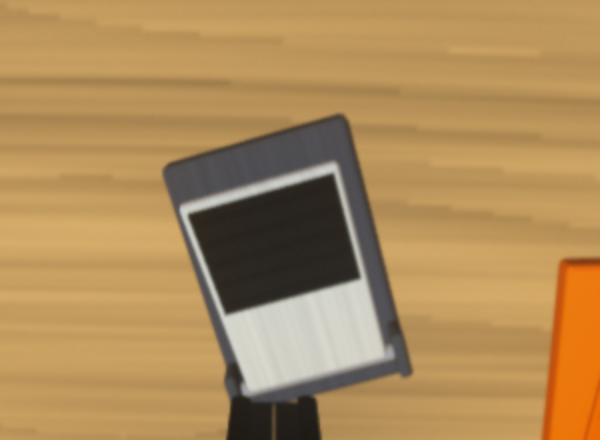

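The pad centre by wrist is (0.467,0.006), against (0.460,0.014) from the side view. They differ by 8 mm, which is still well inside the pad, and the TCP is already above it. Descending.

```bash
python3 -m inch '[[[3.5,0,0,0,0],[3.5,0,-0.1,0,0],[3,0,-0.1,0,0],[2,0,-0.1,0,0],[1,0,0,0,0],[0,0,0,0,0],[0,0,0,0,0]]]'
python3 - <<'E'
from h import *
c=snap("wrist","pics/w3.png");im=cv2.imread("pics/w3.png")
m=((im.max(2)<60)).astype(np.uint8)
n,l,st,ce=cv2.connectedComponentsWithStats(m)
for i in range(1,n):
    if st[i,4]>400:print(st[i],ce[i],plane(c,ce[i],.052))
o=robot.get_obs();print(o["position"],axes().round(3),o["ft_force"])
E
```

```text
time: 2.42
position: [0.4686, 0.0076, 0.0899]
tool_rot: [-0.701, -0.018, 0.713, -0.015]
ft_force: [-1.1, -0.1, 0.5]
grip_width: 0.0005
[ 243    0  124   28 1705] [290.88797654   9.62111437] [0.58905541 0.0226405  0.052     ]
[    0   226   538   186 39462] [305.2479854  337.50035477] [0.43174834 0.01043378 0.052     ]
[ 558  297   82   43 1199] [622.84904087 320.77231026] [ 0.44800911 -0.16436136  0.052     ]
[    0   366   640   114 39418] [328.33456796 444.31171039] [ 0.35682733 -0.00630538  0.052     ]
[0.46861265 0.00755856 0.09013359] [[-0.017  0.046 -0.999]
 [ 0.003 -0.999 -0.046]
 [-1.    -0.004  0.017]] [0.75290181 0.56573075 0.84541433]
```

```bash
python3 -m inch '[[[1.2,0,0.2,0,0],[0.6,0,0,0,0],[0.4,0,0,0,0],[0.2,0,0,0,0],[0,0,0,0,0],[0,0,0,0,0]]]'
```

```text
time: 2.97
position: [0.4702, 0.0069, 0.07]
tool_rot: [-0.705, -0.018, 0.709, -0.018]
ft_force: [-0.3, 0.8, -0.1]
grip_width: 0.0005
```

```bash
python3 -m inch '[[[0.5,0,0,0,0],[0.3,0,0,0,0],[0.2,0,0,0,0],[0,0,0,0,0]]]'
```

```text
time: 3.3
position: [0.4725, 0.0071, 0.0612]
tool_rot: [0.707, 0.018, -0.707, 0.018]
ft_force: [-0.8, 1.2, 4.2]
grip_width: 0.0005
```

```bash
python3 -m inch '[[[0.5,0,0.15,0,0],[0.5,0,0.1,0,0],[0.4,0,0.1,0,0],[0.2,0,0,0,0]]]'
```

```text
time: 3.63
position: [0.4742, 0.0073, 0.0472]
tool_rot: [0.711, 0.017, -0.702, 0.017]
ft_force: [-1.0, 1.2, 8.2]
grip_width: -0.0
```

```bash
python3 -m inch '[[[0.3,0,0.1,0,0],[0.2,0,0,0,0],[0.2,0,0,0,0]]]'
```

```text
time: 3.88
position: [0.4745, 0.0074, 0.0442]
tool_rot: [0.713, 0.017, -0.701, 0.018]
ft_force: [-4.9, 0.1, 31.5]
grip_width: 0.0003
```

Force rose from 8 to 31 N over the last 3 mm, so the pedal is on its stop. I'll hold briefly, then lift and open.

```bash
python3 -m inch '[[[0.05,0,0,0,0],[0.05,0,0,0,0],[0.05,0,0,0,0],[0.05,0,0,0,0]]]'
```

```text
time: 4.22
position: [0.4742, 0.0073, 0.0466]
tool_rot: [0.714, 0.017, -0.7, 0.019]
ft_force: [-0.8, 0.1, 8.7]
grip_width: 0.0004
```

```bash
python3 -m inch '[[[-3,0,0,0,0],[-4,0,0,0,0],[-4,0,0,0,0.2],[-4,0,0,0,1],[-2,0,0,0,1]]]'
python3 - <<'E'
from h import *
A=axes();o=robot.get_obs();print(A.round(3),o["position"])
# over clamp mid from rough scene fit
print(A.T@(np.array([.50,-.25,.20])-o["position"])*100)
E
```

```text
time: 4.63
position: [0.4664, 0.0073, 0.2161]
tool_rot: [0.707, 0.018, -0.707, 0.018]
ft_force: [1.1, -0.7, -0.2]
grip_width: 0.0131
[[ 0.     0.052 -0.999]
 [-0.    -0.999 -0.052]
 [-1.     0.    -0.   ]] [0.46643828 0.00734274 0.21606278]
[ 1.61071236 25.87335949 -2.01786291]
```

The stop was touched only briefly, because the pedal crept back during the hold. I'll press again and keep a steady push this time.

```bash
python3 -m inch '[[[3.5,0,0,0,0],[3.5,0,0.1,0,0],[3,0,0.1,0,0],[2,0,0.1,0,0],[1,0,0.1,0,0],[0.5,0,0.1,0,0],[0,0,0,0,0]]]'
```

```text
time: 5.22
position: [0.4704, 0.0039, 0.0852]
tool_rot: [0.715, 0.016, -0.698, 0.022]
ft_force: [-0.3, -0.5, 0.5]
grip_width: 0.0006
```

```bash
python3 -m inch '[[[1,-0.2,0.4,0,0],[0.8,-0.1,0.2,0,0],[0.6,0,0.1,0,0],[0.5,0,0.1,0,0],[0.5,0,0.1,0,0],[0.4,0,0.1,0,0],[0.3,0,0,0,0]]]'
```

```text
time: 5.8
position: [0.4683, 0.0058, 0.0477]
tool_rot: [0.721, 0.015, -0.692, 0.023]
ft_force: [-2.5, 0.4, 7.6]
grip_width: 0.0007
```

```bash
python3 -m inch '[[[0.2,0,0,0,0],[0.2,0,0,0,0],[0.15,0,0,0,0]]]'
```

```text
time: 6.05
position: [0.4686, 0.0059, 0.0451]
tool_rot: [0.722, 0.015, -0.691, 0.023]
ft_force: [-2.8, 1.1, 11.2]
grip_width: 0.0006
```

```bash
python3 -m inch '[[[0.2,0,0,0,0],[0.2,0,0,0,0],[0.15,0,0,0,0],[0.15,0,0,0,0]]]'
```

```text
time: 6.38
position: [0.4686, 0.0059, 0.0449]
tool_rot: [0.723, 0.015, -0.69, 0.024]
ft_force: [-1.1, 0.3, 10.9]
grip_width: 0.0005
```

```bash
python3 -m inch '[[[0.15,0,0,0,0],[0.15,0,0,0,0],[0.15,0,0,0,0],[0.15,0,0,0,0]]]'
```

```text
time: 6.72
position: [0.4686, 0.006, 0.0448]
tool_rot: [0.724, 0.015, -0.689, 0.025]
ft_force: [-2.2, 1.0, 14.6]
grip_width: 0.001
```

```bash
python3 -m inch '[[[0.25,0,0,0,0],[0.25,0,0,0,0],[0.25,0,0,0,0]]]'; python3 -m inch '[[[0.25,0,0,0,0],[0.25,0,0,0,0],[0.25,0,0,0,0]]]'
```

```text
time: 6.97
position: [0.4686, 0.006, 0.0445]
tool_rot: [0.726, 0.015, -0.688, 0.026]
ft_force: [-4.0, 0.8, 26.2]
grip_width: 0.0007
time: 7.22
position: [0.4686, 0.006, 0.0445]
tool_rot: [0.727, 0.015, -0.686, 0.027]
ft_force: [-3.6, 1.4, 23.1]
grip_width: 0.0003
```

Solidly on the stop: 23–26 N and no further travel. Lifting and going to the clamp.

```bash
python3 -m inch '[[[-3,0,0,0,0],[-4,0,0,0,0.2],[-4,0,0,0,1],[-4,0,0,0,1],[-2,0,0,0,1],[0,0,0,0,1]]]'
python3 -m inch '[[[0,4,0,0,1],[0,4,0,0,1],[0,4,0,0,1],[0,4,0,0,1],[0,3,0,0,1],[0,2,0,0,1],[0,0,0,0,1],[0,0,0,0,1]]]'
python3 - <<'E'
from h import *
A=axes();o=robot.get_obs();print(A.round(3),o["position"])
c=snap("wrist","pics/w4.png");print(c["rvec"],c["tvec"],proj(c,[[.635,-.252,.015],[.477,-.243,.015]]))
E
```

```text
time: 7.72
position: [0.4587, 0.0078, 0.2226]
tool_rot: [0.727, 0.014, -0.686, 0.028]
ft_force: [0.9, -0.9, -0.2]
grip_width: 0.026
time: 8.38
position: [0.4713, -0.209, 0.2262]
tool_rot: [0.728, 0.017, -0.685, 0.031]
ft_force: [-0.0, 0.4, 0.0]
grip_width: 0.0792
[[ 0.061  0.067 -0.996]
 [-0.018 -0.997 -0.068]
 [-0.998  0.022 -0.06 ]] [ 0.47132459 -0.20897744  0.22616576]
[-2.14498763  2.00836428  0.22228336] [-0.24744415  0.42219053  0.49323187] [[373.0246165   26.50806305]
 [346.86211915 209.11999311]]
```

View pics/w4.png

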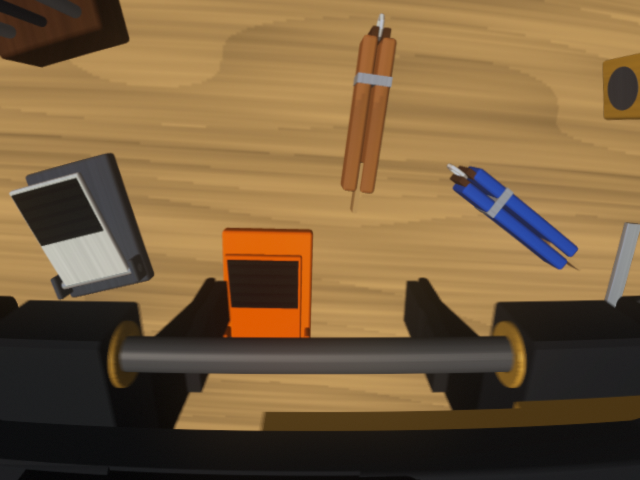

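Wrist view: the brown clamp has its ring at (381,24), body ends at mid (379,37) and (358,191), and wedge tip (352,208). Blue clamp at (515,215) and orange pedal at (268,285) are the decoys. The tool has a tilt of 0.06 rad after the pressing, so I'll see which moves undo it while I go over the clamp.

```bash
python3 - <<'E'
from h import *
c=camera_info("wrist");
for p,z in [((381,24),.015),((379,37),.03),((358,191),.03),((352,208),.015)]:print(plane(c,p,z))
E
python3 -m inch '[[[0,0.7,-1,0,1],[0,0.7,-1,0,1],[0,0.7,-1,0,1],[0,0.7,-1,0,1],[0,0.5,-1,0,1],[0,0.3,-1,0,1],[0,0,-1,0,1],[0,0,-0.5,0,1]]]'
python3 -m inch '[[[-4,0,0,0,1],[-4,0,0,0,1],[0,0,0,0,1]]]'
python3 -m inch '[[[1,0,0,0,1],[1,0,0,0,1],[1,0,0,0,1],[1,0,0,0,1],[0,0,0,0,1]]]'
```

```text
[ 0.63778621 -0.25832311  0.015     ]
[ 0.62381947 -0.25531726  0.03      ]
[ 0.49660503 -0.24953331  0.03      ]
[ 0.47852585 -0.24752302  0.015     ]
time: 9.1
position: [0.5496, -0.2277, 0.2272]
tool_rot: [0.724, 0.024, -0.689, 0.032]
ft_force: [0.7, 0.1, -0.6]
grip_width: 0.087
time: 9.35
position: [0.5461, -0.2225, 0.3051]
tool_rot: [0.721, 0.029, -0.692, 0.031]
ft_force: [1.0, -1.0, -0.4]
grip_width: 0.0874
time: 9.77
position: [0.5469, -0.2182, 0.26]
tool_rot: [0.72, 0.031, -0.693, 0.032]
ft_force: [-0.5, 0.5, -0.7]
grip_width: 0.0872
```

```bash
python3 -m inch '[[[-4,0.2,0,0,1],[-4,0.2,0,0,1],[-4,0.2,0,0,1],[0,0.3,0,0,1]]]'
python3 -m inch '[[[1.5,0.3,0,0,1],[1.5,0.3,0,0,1],[1.5,0.3,0,0,1],[1.5,0.2,0,0,1],[1.5,0.2,0,0,1],[1.5,0.2,0,0,1],[1.5,0,0,0,1],[1,0,0,0,1]]]'
python3 -m inch '[[[-4,0.2,0,0,1],[-4,0.2,0,0,1],[-4,0.2,0,0,1],[0,0.3,0,0,1]]]'
python3 -m inch '[[[1.5,0,0,0,1],[1.5,0,0,0,1],[1.5,0,0,0,1],[1.5,0,0,0,1],[1.5,0,0,0,1],[1.5,0,0,0,1],[1.5,0,0,0,1],[1,0,0,0,1]]]'
```

```text
time: 10.1
position: [0.5389, -0.2233, 0.3718]
tool_rot: [0.712, 0.037, -0.7, 0.027]
ft_force: [0.8, -1.3, 0.4]
grip_width: 0.0868
time: 10.77
position: [0.5422, -0.2363, 0.2489]
tool_rot: [0.713, 0.037, -0.7, 0.027]
ft_force: [0.4, -0.2, -1.2]
grip_width: 0.0867
time: 11.1
position: [0.5364, -0.2432, 0.3571]
tool_rot: [-0.703, -0.044, 0.709, -0.02]
ft_force: [1.4, -0.6, 0.2]
grip_width: 0.0871
time: 11.77
position: [0.5361, -0.2396, 0.2342]
tool_rot: [-0.705, -0.043, 0.708, -0.021]
ft_force: [-0.3, 0.2, 0.4]
grip_width: 0.0871
```

```bash
python3 - <<'E'
from h import *
A=axes();o=robot.get_obs();print(A.round(3),o["position"],"yaw",np.arctan2(-A[1,2],-A[0,2]))
t=np.array([.562,-.2525,.10]);print(A.T@(t-o["position"])*100)
E
```

```text
[[-0.006  0.091 -0.996]
 [ 0.031 -0.995 -0.091]
 [-1.    -0.031  0.003]] [ 0.5360577  -0.23956473  0.23417745] yaw 0.09155761080354095
[13.35656782  1.94074193 -2.50494203]
```

```bash
python3 -m inch '[[[0,0,0,0.08,1],[0,0,0,0.08,1],[0,0.6,-1.3,0,1],[0,0.5,-1.3,0,1],[4,0,0,0,1],[4,0,0,0,1],[4,0,0,0,1],[0,0,0,0,1]]]'
python3 - <<'E'
from h import *
c=snap("wrist","pics/w5.png")
A=axes();o=robot.get_obs();print(A.round(3),o["position"],"yaw",np.arctan2(-A[1,2],-A[0,2]))
im=cv2.imread("pics/w5.png");print(proj(c,[[.638,-.258,.015],[.562,-.2525,.03]]))
E
```

```text
time: 12.43
position: [0.556, -0.2442, 0.097]
tool_rot: [-0.7, 0.014, 0.713, 0.04]
ft_force: [-1.8, 1.2, -1.1]
grip_width: 0.0869
[[-0.012 -0.076 -0.997]
 [ 0.035 -0.997  0.076]
 [-0.999 -0.034  0.015]] [ 0.55798242 -0.245484    0.10061624] yaw -0.07589526884375496
[[332.89466233 102.2151917 ]
 [331.75029581 243.11067759]]
```

View pics/w5.png

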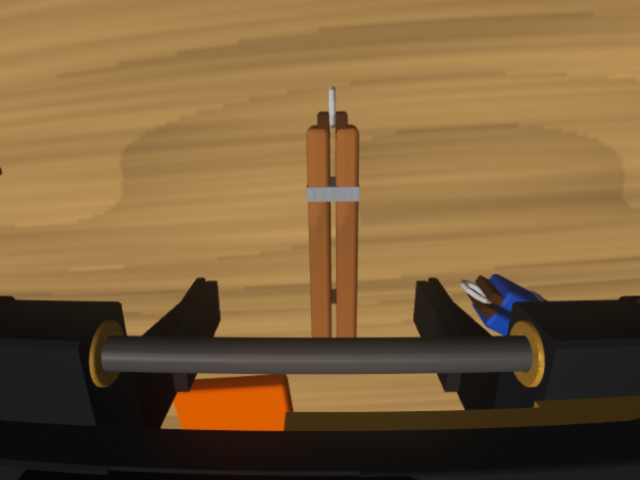

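Wrist view: the ring is at (332,103), predicted (333,102), so the clamp fix agrees. The fingers sit at x≈207/427, so the gripper must shift about 7–10 mm towards -y. The blue clamp's ring (475,288) is near the right finger, so I'll narrow the jaws before descending.

```bash
python3 -m inch '[[[0,0.5,-0.2,0,0.6],[0,0.5,-0.2,0,0.6],[2,0,0,0,0.6],[2,0,0,0,0.6],[1,0,0,0,0.6],[0,0,0,0,0.6]]]'
python3 - <<'E'
from h import *
c=camera_info("wrist");A=axes();o=robot.get_obs();print(A.round(3),o["position"])
for z in(.014,):print(A.T@(np.array([.562,-.2525,z])-o["position"])*100)
E
```

```text
time: 12.98
position: [0.5702, -0.2627, 0.0627]
tool_rot: [0.71, -0.02, -0.703, -0.034]
ft_force: [-0.2, -0.3, 0.0]
grip_width: 0.0564
[[ 0.01  -0.076 -0.997]
 [ 0.019 -0.997  0.076]
 [-1.    -0.019 -0.009]] [ 0.57021354 -0.26273101  0.06271834]
[ 4.88138943 -0.8627835   0.9400902 ]
```

```bash
python3 -m inch '[[[0,-0.3,0.3,0,0.6],[0.5,-0.3,0.3,0,0.6],[1,-0.1,0.2,0,0.6],[1,0,0,0,0.6],[0.8,0,0,0,0.6],[0.5,0,0,0,0.6],[0,0,0,0,0.6]]]'
python3 - <<'E'
from h import *
A=axes();o=robot.get_obs();print(A.round(3),o["position"])
for z in(.014,):print(A.T@(np.array([.562,-.2525,z])-o["position"])*100)
E
```

```text
time: 13.57
position: [0.5665, -0.2568, 0.0287]
tool_rot: [0.714, -0.023, -0.699, -0.031]
ft_force: [-0.8, -0.4, 1.3]
grip_width: 0.0521
[[ 0.021 -0.076 -0.997]
 [ 0.011 -0.997  0.076]
 [-1.    -0.013 -0.02 ]] [ 0.56654877 -0.25676909  0.0287021 ]
[ 1.46512567 -0.37237466  0.51519352]
```

```bash
python3 -m inch '[[[0.3,-0.3,0.4,0,0.6],[0.5,-0.1,0.2,0,0.6],[0.4,0,0,0,0.6],[0.2,0,0,0,0.6],[0,0,0,0,0.6]]]'
```

```text
time: 13.98
position: [0.5602, -0.2513, 0.012]
tool_rot: [0.713, -0.022, -0.7, -0.031]
ft_force: [-0.2, -0.2, -0.1]
grip_width: 0.0518
```

```bash
python3 -m inch '[[[-0.2,0,0,0,0.6],[0,0.1,0,0,0.3],[0,0,0,0,0],[0,0,0,0,0],[0,0,0,0,0],[0,0,0,0,0]]]' 25
```

```text
time: 14.48
position: [0.561, -0.2531, 0.0151]
tool_rot: [0.714, -0.023, -0.699, -0.031]
ft_force: [-0.4, -0.9, -0.8]
grip_width: 0.0276
```

```bash
python3 -m inch '[[[0,0,0,0,0],[0,0,0,0,0],[-0.5,0,0,0,0],[-1,0,0,0,0],[-1,0,0,0,0],[0,0,0,0,0]]]'; python3 - <<'E'
from h import *
print(axes().round(3))
E
```

```text
time: 14.98
position: [0.5597, -0.2529, 0.0415]
tool_rot: [0.713, -0.022, -0.7, -0.031]
ft_force: [-0.5, -0.1, -0.7]
grip_width: 0.028
[[ 0.019 -0.076 -0.997]
 [ 0.012 -0.997  0.076]
 [-1.    -0.014 -0.018]]
```

```bash
python3 -m inch '[[[-2,0,0,0,0],[-3,0,0,0,0],[-3,0,0,0,0],[-3,0,0,0,0],[-3,0,0,0,0],[-3,0,0,0,0],[-3,0,0,0,0],[-1,0,0,0,0]]]'; python3 -m inch '[[[0,-2,0,0,0],[0,-3,0,0,0],[0,-3,0,0,0],[0,-3,0,0,0],[0,-3,0,0,0],[0,-3,0,0,0],[0,-3,0,0,0],[0,-3,0,0,0]]]'; python3 - <<'E'
from h import *
print(axes().round(3))
E
```

```text
time: 15.65
position: [0.5531, -0.2541, 0.2614]
tool_rot: [0.712, -0.021, -0.702, -0.033]
ft_force: [0.6, -1.0, -1.3]
grip_width: 0.0281
time: 16.32
position: [0.5731, -0.0253, 0.2747]
tool_rot: [0.718, -0.03, -0.694, -0.032]
ft_force: [0.6, -0.2, -1.6]
grip_width: 0.0277
[[ 0.034 -0.089 -0.996]
 [ 0.001 -0.996  0.089]
 [-0.999 -0.004 -0.033]]
```

```bash
python3 -m inch '[[[0,-3,0.3,0,0],[0,-3,0.4,0,0],[0,-3,0.4,0,0],[0,-3,0.4,0,0],[0,-3,0.4,0,0],[0,-3,0.4,0,0],[0,-3,0.4,0.05,0],[0,-3,0.4,0.05,0]]]'; python3 -m inch '[[[0,-3,0.4,0.04,0],[0,-2,0.3,0.04,0],[0,0,0,0.04,0],[0,0,0,0.04,0],[0,0,0,0,0],[0,0,0,0,0]]]'; python3 - <<'E'
from h import *
c=snap("wrist","pics/w6.png")
A=axes();o=robot.get_obs();print(A.round(3),o["position"],"yaw",np.arctan2(-A[1,2],-A[0,2]))
E
```

```text
time: 16.98
position: [0.5606, 0.2286, 0.2788]
tool_rot: [0.717, -0.066, -0.69, -0.07]
ft_force: [0.5, 0.3, -1.3]
grip_width: 0.0278
time: 17.48
position: [0.5598, 0.2903, 0.2811]
tool_rot: [0.709, -0.119, -0.683, -0.127]
ft_force: [0.2, -0.1, -1.6]
grip_width: 0.028
[[ 0.039 -0.343 -0.938]
 [ 0.005 -0.939  0.344]
 [-0.999 -0.018 -0.035]] [0.55978147 0.29015491 0.28107446] yaw -0.35105604544835917
```

View pics/w6.png

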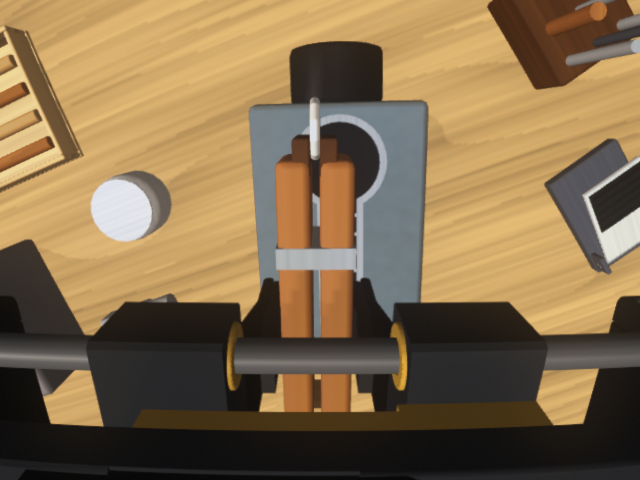

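Wrist view: the ring is at (315,129), the mouth rim centred at about (340,161) with its top at 114 and right edge at 387, and the box's far corners at (250,104) and (428,100). The clamp sits straight in the jaws.

```bash
python3 - <<'E'
from h import *
c=camera_info("wrist");A=axes();o=robot.get_obs()["position"]
m=plane(c,(340,161),.09);a=plane(c,(250,104),.09);b=plane(c,(428,100),.09)
e1=plane(c,(420,302),.09);e2=plane(c,(264,305),.09)
print("mouth",m,"corners",a,b,"width",np.linalg.norm(a-b))
f=lambda v:np.arctan2(v[1],v[0])
w=b-a;print("yaw from far edge",f([-w[1],w[0]]),"sides",f(b-e1),f(a-e2),"mouth->far edge mid",(a+b)/2-m)
r=plane(c,(315,129),o[2]+.001);print("ring",r,"rel",r-o,A.T@(r-o))
r2=plane(c,(387,161),.09);print("rim r",np.linalg.norm(r2-m))
E
```

```text
mouth [0.59559275 0.25804518 0.09      ] corners [0.66464802 0.3118951  0.09      ] [0.6182101  0.17422469 0.09      ] width 0.14529151099291104
yaw from far edge -0.3253273254397993 sides -0.3204486605502672 -0.3181098036579702 mouth->far edge mid [ 0.04583631 -0.01498529  0.        ]
ring [0.62970875 0.26369666 0.28207446] rel [ 0.06992728 -0.02645826  0.001     ] [ 0.00158091  0.0008264  -0.0747508 ]
rim r 0.039507445001839274
```

```bash
python3 -m inch '[[[0,0.8,3,-0.03,0],[0,0.6,0,0,0],[2,0,0,0,0],[2,0,0,0,0],[2,0,0,0,0],[1,0,0,0,0],[0,0,0,0,0],[0,0,0,0,0]]]'; python3 - <<'E'
from h import *
c=camera_info("wrist");A=axes();o=robot.get_obs()["position"]
print(A.round(3),o,"yaw",np.arctan2(-A[1,2],-A[0,2]));print(A.T@(np.array([.524,.2826,.15])-o)*100)
E
```

```text
time: 18.2
position: [0.5287, 0.2833, 0.2106]
tool_rot: [0.712, -0.108, -0.684, -0.117]
ft_force: [0.2, 0.5, -0.2]
grip_width: 0.028
[[ 0.042 -0.314 -0.949]
 [ 0.006 -0.949  0.314]
 [-0.999 -0.018 -0.038]] [0.52868745 0.28331175 0.21059374] yaw -0.3200622886371052
[6.03397893 0.32679485 0.65200477]
```

```bash
python3 -m inch '[[[-4,0,0,0,0],[-4,0,0,0,0],[-4,0,0,0,0],[0,0,0,0,0]]]'; python3 -m inch '[[[1.5,0,0,0,0],[1.5,0,0,0,0],[1.5,0,0,0,0],[1.5,0,0,0,0],[1.5,0,0,0,0],[1.5,0,0,0,0],[1.5,0,0,0,0],[1.5,0,0,0,0]]]';  python3 -m inch '[[[1,0,0,0,0],[1,0,0,0,0],[1,0,0,0,0],[0,0,0,0,0]]]'; python3 - <<'E'
from h import *
c=camera_info("wrist");A=axes();o=robot.get_obs()["position"]
print(A.round(3),o,"yaw",np.arctan2(-A[1,2],-A[0,2]));print(A.T@(np.array([.524,.2826,.14])-o)*100)
E
```

```text
time: 18.53
position: [0.5238, 0.2815, 0.3348]
tool_rot: [0.71, -0.109, -0.685, -0.116]
ft_force: [1.3, -0.4, 0.1]
grip_width: 0.0278
time: 19.2
position: [0.5416, 0.2853, 0.2336]
tool_rot: [0.725, -0.102, -0.67, -0.123]
ft_force: [0.5, 0.5, -0.3]
grip_width: 0.0277
time: 19.53
position: [0.5449, 0.2856, 0.2023]
tool_rot: [0.725, -0.102, -0.67, -0.124]
ft_force: [-1.8, 0.3, -1.8]
grip_width: 0.028
[[ 0.082 -0.313 -0.946]
 [ 0.018 -0.949  0.315]
 [-0.997 -0.043 -0.072]] [0.54488229 0.28558575 0.20231289] yaw -0.32178067677786965
[6.03396716 1.2029706  2.32871359]
```

```bash
python3 -m inch '[[[0,0.4,0.6,0,0],[0,0.4,0.6,0,0],[0,0,0.6,0,0],[0,0,0,0,0]]]'; python3 -m inch '[[[-1,0,0,0,0],[-2,0,0,0,0],[-3,0,0,0,0],[-3,0,0,0,0],[-2,0,0,0,0],[-1,0,0,0,0],[0,0,0,0,0],[0,0,0,0,0]]]';  python3 -m inch '[[[0.5,0,0,0,0],[1,0,0,0,0],[1,0,0,0,0],[1,0,0,0,0],[1,0,0,0,0],[1,0,0,0,0],[0.5,0,0,0,0],[0,0,0,0,0]]]'; python3 - <<'E'
from h import *
A=axes();o=robot.get_obs()["position"]
print(A.round(3),o)
E
```

```text
time: 19.87
position: [0.5242, 0.2835, 0.2018]
tool_rot: [0.725, -0.102, -0.669, -0.124]
ft_force: [-0.1, -0.6, -0.5]
grip_width: 0.0282
time: 20.53
position: [0.513, 0.2822, 0.3352]
tool_rot: [0.728, -0.099, -0.666, -0.125]
ft_force: [-0.4, -0.0, -1.6]
grip_width: 0.0278
time: 21.2
position: [0.5143, 0.2819, 0.2608]
tool_rot: [0.723, -0.102, -0.672, -0.122]
ft_force: [-0.0, 0.1, -1.3]
grip_width: 0.028
[[ 0.076 -0.312 -0.947]
 [ 0.016 -0.949  0.314]
 [-0.997 -0.039 -0.067]] [0.51430371 0.28186771 0.26077129]
```

```bash
python3 -m inch '[[[-4,0,0,0,0],[-4,0,0,0,0],[-2,0,0,0,0],[-1,0,0,0,0],[-0.5,0,0,0,0],[0,0,0,0,0],[0,0,0,0,0]]]'; python3 -m inch '[[[0.5,0,0,0,0],[1,0,0,0,0],[1,0,0,0,0],[1,0,0,0,0],[1,0,0,0,0],[1,0,0,0,0],[1,0,0,0,0],[1,0,0,0,0]]]';python3 -m inch '[[[1,0,0,0,0],[1,0,0,0,0],[1,0,0,0,0],[1,0,0,0,0],[1,0,0,0,0],[1,0,0,0,0],[0.5,0,0,0,0],[0,0,0,0,0]]]'; python3 - <<'E'
from h import *
A=axes();o=robot.get_obs()["position"]
print(A.round(3),o)
E
```

```text
time: 21.78
position: [0.5036, 0.279, 0.372]
tool_rot: [0.718, -0.105, -0.677, -0.12]
ft_force: [-0.5, -0.1, -1.5]
grip_width: 0.0279
time: 22.45
position: [0.5035, 0.2781, 0.281]
tool_rot: [0.713, -0.108, -0.683, -0.117]
ft_force: [0.2, -0.0, -2.1]
grip_width: 0.0278
time: 23.12
position: [0.4951, 0.2743, 0.1931]
tool_rot: [0.702, -0.114, -0.694, -0.112]
ft_force: [0.1, 0.3, -0.6]
grip_width: 0.0278
[[ 0.011 -0.315 -0.949]
 [-0.005 -0.949  0.315]
 [-1.     0.001 -0.012]] [0.4950969  0.27426986 0.19312068]
```

```bash
python3 -m inch '[[[0,-0.3,-0.4,0,0],[0,-0.4,-0.6,0,0],[0,-0.4,-0.6,0,0],[0.5,-0.4,-0.5,0,0],[1,-0.2,-0.3,0,0],[1,0,0,0,0],[0.8,0,0,0,0],[0,0,0,0,0]]]'; python3 - <<'E'
from h import *
A=axes();o=robot.get_obs()["position"]
print(A.round(3),o,"yaw",np.arctan2(-A[1,2],-A[0,2]));print(A.T@(np.array([.524,.2826,.13])-o)*100)
E
```

```text
time: 23.78
position: [0.5286, 0.2841, 0.1574]
tool_rot: [0.703, -0.113, -0.693, -0.112]
ft_force: [-0.3, -0.5, -1.5]
grip_width: 0.0278
[[ 0.015 -0.315 -0.949]
 [-0.004 -0.949  0.315]
 [-1.    -0.001 -0.015]] [0.52856721 0.28405431 0.15736331] yaw -0.3207298460033996
[2.72980688 0.28533588 0.42893713]
```

```bash
python3 -m inch '[[[0.3,0.2,0.2,0,0],[0.6,0.1,0.2,0,0],[0.6,0,0,0,0],[0.5,0,0,0,0],[0.4,0,0,0,0],[0,0,0,0,0],[0,0,0,0,0]]]'; python3 - <<'E'
from h import *
A=axes();o=robot.get_obs()["position"];t=np.array([.524,.2826,.12])
print(A.round(3),o,A.T@(t-o)*100)
c=snap("wrist","pics/w7.png");d=snap("scene","pics/s7.png");e=snap("side","pics/e7.png")
a=cv2.imread("pics/w7.png")[60:360,170:490];b=cv2.imread("pics/s7.png")[180:320,360:500];g=cv2.imread("pics/e7.png")[250:390,220:360]
b=cv2.resize(b,(300,300),interpolation=2);g=cv2.resize(g,(300,300),interpolation=2)
cv2.imwrite("pics/m7.png",np.hstack([cv2.resize(a,(480,450)),np.zeros((450,1,3),np.uint8),cv2.resize(np.vstack([b,g]),(300,600))[:450] if 0 else cv2.resize(np.vstack([b,g]),(225,450))]))
F=A[:,0]*0+np.r_[-A[0,2],-A[1,2],0]
print("pred ring wrist",proj(c,[o+.0748*F]),"mouth",proj(c,[[.5956,.258,.09]]),"scene ring,mouth",proj(d,[o+.0748*F,[.595,.259,.09]]))
E
```

```text
time: 24.37
position: [0.5216, 0.2817, 0.1295]
tool_rot: [0.702, -0.114, -0.694, -0.112]
ft_force: [-0.3, -0.2, -0.8]
grip_width: 0.0275
[[ 0.011 -0.315 -0.949]
 [-0.005 -0.949  0.315]
 [-1.     0.001 -0.012]] [0.52156891 0.28165368 0.12953798] [ 0.95593203 -0.16747912 -0.18955748]
pred ring wrist [[312.65532534 128.84871113]] mouth [[311.33926533 118.53147617]] scene ring,mouth [[427.29091859 240.33240505]
 [425.60814126 252.9553497 ]]
```

View pics/m7.png

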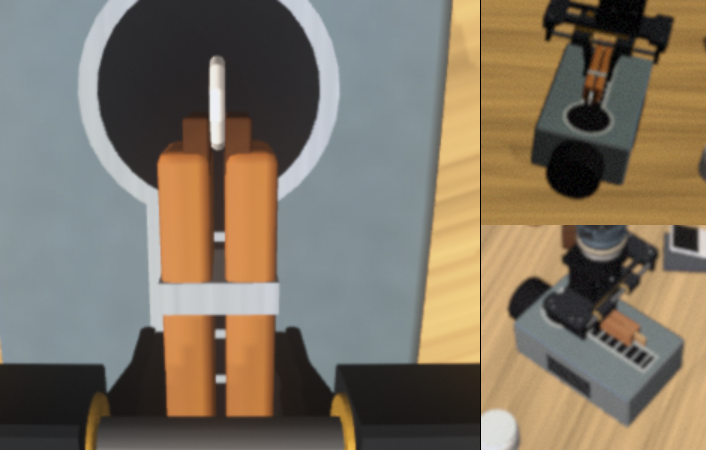

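Left panel (wrist, 1.5×): ring centre at (217,103) gives px (314.7,128.7). The mouth's black disc spans 98–319, so its centre is at px (309,118.7). Clear of the hood in all views.

```bash
python3 - <<'E'
from h import *
c=camera_info("wrist");A=axes();o=robot.get_obs()["position"]
m=plane(c,(309,118.7),.09);r=plane(c,(314.7,128.7),o[2]-.0005)
d=m-r;d[2]=.120-o[2];print(o,m,r,"shift",A.T@d*100)
E
```

```text
[0.52184587 0.28174298 0.12997318] [0.59618523 0.25914295 0.09      ] [0.59264608 0.25746449 0.12947318] shift [ 1.0006087  -0.2714629  -0.27048386]
```

```bash
python3 -m inch '[[[0.2,-0.1,-0.1,0,0],[0.3,-0.1,-0.1,0,0],[0.2,-0.05,0,0,0],[0.1,0,0,0,0],[0,0,0,0,0],[0,0,0,0,0]]]'; python3 - <<'E'
from h import *
A=axes();o=robot.get_obs()["position"];print(A.round(3),o,"yaw",np.arctan2(-A[1,2],-A[0,2]),A.T@(np.array([.5253,.2835,.12])-o)*100)
E
```

```text
time: 25.02
position: [0.5261, 0.284, 0.1223]
tool_rot: [0.703, -0.113, -0.693, -0.112]
ft_force: [-0.1, 0.2, -2.0]
grip_width: 0.028
[[ 0.015 -0.315 -0.949]
 [-0.004 -0.949  0.315]
 [-1.    -0.001 -0.015]] [0.52609933 0.28403176 0.1222629 ] yaw -0.3204904594089764 [0.22529433 0.07590242 0.06249371]
```

```bash
python3 -m inch '[[[0.15,0.05,0.05,0,0],[0,0,0,0,0],[0,0,0,0,0]]]'; python3 - <<'E'
from h import *
c=snap("wrist","pics/w8.png");A=axes();o=robot.get_obs();print(A.round(3),o["position"],o["grip_width"],o["joint_velocities"].round(3))
e=snap("side","pics/e8.png")
a=cv2.imread("pics/w8.png")[60:360,170:490];g=cv2.imread("pics/e8.png")[230:390,220:360]
cv2.imwrite("pics/m8.png",np.hstack([cv2.resize(a,(480,450)),cv2.resize(g,(315,360),interpolation=2)[:0].reshape(0,0,3) if 0 else cv2.copyMakeBorder(cv2.resize(g,(315,360),interpolation=2),0,90,0,0,0)]))
E
```

```text
time: 25.27
position: [0.5254, 0.2837, 0.1206]
tool_rot: [0.703, -0.113, -0.693, -0.112]
ft_force: [0.4, -0.5, -0.9]
grip_width: 0.0281
[[ 0.014 -0.315 -0.949]
 [-0.004 -0.949  0.315]
 [-1.    -0.001 -0.015]] [0.52525167 0.2836147  0.1205565 ] 0.027737024266754996 [-0.001 -0.    -0.    -0.    -0.001  0.002]
```

View pics/m8.png

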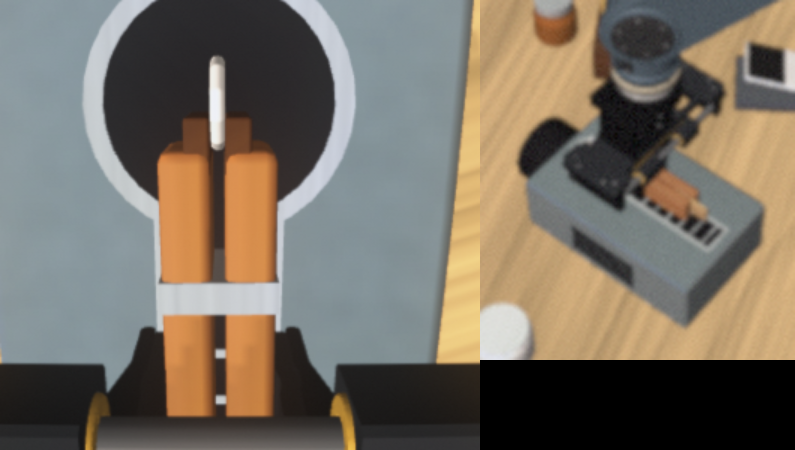

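The mouth (x=218.5) and ring (x=217) now line up, and the slot rims show evenly on both sides of the body. One last numeric check, then hand in.

```bash
python3 - <<'E'
from h import *
c=camera_info("wrist");A=axes();o=robot.get_obs()["position"]
d=plane(c,(170+218.5/1.5,60+97/1.5),.09)-plane(c,(170+217/1.5,60+103/1.5),o[2]);d[2]=0
print("ring->mouth mm (tool)",A.T@d*1000,"bottom gap mm",(o[2]-.0151-.09)*1000)
if np.linalg.norm(d)<.004: robot.hand_in();print("handed in")
E
```

```text
ring->mouth mm (tool) [ 0.00715896  0.30628615 -0.50495767] bottom gap mm 15.491742991810693
the job is handed in; nothing more can be done
handed in
```

The job is handed in at about 25 s of the 61 s, with the arm still holding the clamp over the extractor.

**Pedal:** I pressed the aluminium pedal to its stop twice, before touching the clamp. The first press reached the stop only briefly. The second held it there, at 23–26 N with no further travel.

**Carry:** I gripped the brown clamp (jaw width 28 mm), lifted it clear and carried it over the tool block.

**Last checks:**
- **Centring:** the ring is about 0.6 mm off the mouth centre by the wrist camera.
- **Height:** the clamp's underside is about 15.5 mm above the extractor's top.
- **Alignment:** the clamp's body lies along the slot, within about 0.01 rad.
- **Level:** the tool is tilted less than 1°, close to its tilt when it gripped the clamp.

**Disagreements and gaps:**
- Early pedal and mouth positions differed by 5–8 mm between the cameras. I relied on the close wrist views.
- The tool tilted by up to about 0.08 rad along the way, and I worked it out with extra lifts above the extractor.
- No contact showed in the force readings or the pictures. I did not measure afterwards that the other tools had stayed in place.

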